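# Third hand for a tunnel portal on a model railway

## Robot

A 6-joint arm with a two-finger parallel gripper is mounted at the origin on the work surface. World frame = base frame: x ahead of the robot, y to its left, z up, the work surface at z = 0. Lengths are in m, angles in rad, forces in N, time in s.
With the tool pointing down it reaches from about 0.15 to 0.775 m from the base axis. Payload 6.1 kg.
Tool frame: the origin (TCP) lies on the centre line of the jaws, within the pads' length; the fingertips stand 11 mm ahead of it and the grasp point (between the pads) lies 8 mm behind it; z points along the fingers, y is the line along which they close (so a half turn about z gives the same grasp; the last joint's range is limited). The gripper opens to 85 mm and grips with 20 to 120 N. Pads are 22 mm wide; open, the fingers measure 114 mm over their backs; the gripper's body (76 mm by 85 mm) begins 54 mm behind the grasp point. The pads swing forward as they close: fully open they stand 13 mm farther back than shut.
Start: joints at [1.309, 0.126, -0.04, 1.405, 0, 1.571], TCP at [0.136, 0.507, 0.242] pointing down, gripper open.
Joint ranges: [-2.72, 2.72], [-0.95, 1.95], [-1.27, 1.35], [-1.78, 2.02], [-1.46, 1.47], [-3.14, 3.14]. Speed limits (rad/s): [2.39, 2.39, 3.01, 3.14, 3.14, 3.14].

## Interface

Orientations are given as a unit quaternion [x, y, z, w].
In Python, from workcell import telemetry, imaging, order gives the robot as it stands.
- The arm moves only by the tool carry_out, never from a script. Its argument "commands" is a list of rows, each an object with "angular": the turn, a rotation vector about the world's x, y, z in rad, a list of three; "xyz": the shift along the world's x, y, z in mm, a list of three; "hand": the opening, from 0 (shut) to 1 (fully open). A call has exactly 5 rows; each row is the pose to reach, as a shift and turn from the pose commanded when the call began; what a row does not reach only later rows make up. A row lasts 1/10 s, in which the tool goes at most 50 mm and 8.59 degrees, less where a joint would pass 70% of its speed; a pose out of reach is approached as far as the arm can. A call with a gripper value outside its range is refused whole. The fingers move at their own pace and stop on an object; "force" is the grip in N (left out, the last holds). Time passes only in rows, so rows that repeat a pose let the fingers close, or fill a call up. It gives the time, the measured TCP pose, the force, the opening and the grip force at its end, in the units of the state.
- telemetry.read_state(): the state, without advancing time (a new reading comes with each control period).
- imaging.get_image(name): name is "scene" or "top"; returns (picture, depth): 384x512x3 uint8, red, green, blue; 384x512 float32, m along the optical axis (not along the pixel's ray), 0 where there is no reading.
- imaging.get_calibration(name): a dict with "mtx" (3x3 intrinsics, pixels), "world_to_cam" (4x4, takes a point from world to camera coordinates). Camera axes: x right, y down, z forward; pixel columns grow to the right and rows downward; lengths in m; the calibration is good to about 2 mm. A picture is of the moment at which its call begins. get_calibration takes no time and is no camera call.
- order.hand_in(): hands the job in; it is judged then, once.
The state is a dict: "time_s": time; "joint_pos": joint angles; "qvel": joint speeds; "tau": joint torques, N m; "tcp_pos": TCP position; "tool_rot": TCP orientation; "ft_force": force on the tool from outside, world axes, zero at the start; "moment": the same for the moment, N m; "width": finger opening in m; "finger_force": force on a finger pad.
Only numpy, scipy, OpenCV 4.12 (cv2) and the standard library are available. Lean on these libraries where they do the work, as an engineer would, in place of code of your own. Each camera call takes 0.05 s, during which the arm holds its last target. There are 200 camera calls.

## Task

First turn the selector knob on the dark track-power box to the red mark (off), so that the track is dead. Then take the stone tunnel portal, stand it upright on the layout module, astride the track and centred on it, stone face outward, and press its plain back squarely against the sprung plywood mounting plate of the rock cutting with a gentle, steady push of about 10 newtons, never hard, so that a colleague can screw it on. Finish while holding it there, still gripping and pushing; leave everything else on the bench alone.

Things in the scene. Friction and masses are not known exactly. Their poses are not given: they have to be found in the camera images.
- selector (a joint): selector knob, rad: 0 = pointer at the red mark (off). Detents at 0 (red), 0.70 and 1.40 (white marks, 40 and 80 degrees); grows clockwise seen from above, so turn it counter-clockwise to reach off. Stops at -0.12 and 1.52. Starts in a white detent. Needs under 0.1 N m to leave a detent; within about 15 degrees of a mark it pulls itself in
- power_box: dark box 110 x 110 x 45 mm (high), fixed to the bench; origin at the centre of its underside, the knob's axis is its z axis. Its own -x side bears the red mark (13 mm dot, 38 mm from the axis); white dots (8 mm) lie clockwise from it
- selector_grip (a point): point on the knob's axis to grip, 30 mm above the box top. Black disc 44 mm wide, 8 mm high, with an upright bar 42 x 14 mm reaching 38 mm above the box top; grip the bar across its 14 mm. A white line on top marks the pointer end. This frame turns with the knob: the bar lies along its x axis, the pointer end is -x
- portal: loose grey stone tunnel portal, 56 mm wide (its x) x 36 deep (y) x 72 high, with an arch 34 mm wide and about 45 high through it along y (legs 11 mm wide); 0.14 to 0.28 kg; origin at the centre of its underside, z up. Patterned stone face at -y, plain back at +y. Starts upright on the bench; grip it across its 56 mm width, from above
- portal_face (a point): centre of the portal's stone face: 18 mm to -y of the portal's axis, 36 mm above its foot
- module: layout module, board 240 x 240 mm, 12 mm thick, brown on top, fixed to the bench; origin at the centre of its underside. A track (bed 20 mm wide, 6 mm high with the rails; the portal's arch clears it by 7 mm each side) runs along its y axis at x = 0, from the -y edge to the mounting plate
- hill: brown rock cutting fixed on the module; origin on the board's top at the module's centre, axes as the module's (y along the track into the rock). Rock from y = 50 to 120 mm, 200 mm wide, 66 mm high (82 behind y = 72). Two rock shoulders 50 mm high flank the plate, 10 mm behind its front. A well placed portal has axes parallel to these and x = 0
- plate_mid (a point): middle of the front of the plywood mounting plate (100 mm wide, 68 high, 10 thick, upright, facing the hill's -y; its front is at y = 30 mm in the hill's frame when free), 36 mm above the board; moves with the plate. The portal's back goes flat against it
- plate (a joint): how far the mounting plate is pushed in towards the hill's +y (m): 0 free, springs resist with 2 N per mm (about 10 N at 5 mm), hard stop at 10 mm
- wagon: bystander: yellow box wagon 140 x 34 x 57 mm, origin at the centre of its underside
- pine: bystander: dark green model pine 98 mm high, 48 mm wide, origin at the centre of its foot
- paint: bystander: small paint jar, 36 mm wide, 50 mm high, origin at the centre of its underside
- driver: bystander: screwdriver lying on the bench, 170 mm long, red handle 26 mm thick, origin at mid-length on the bench
- screws: bystander: open aluminium tray 80 x 60 x 25 mm, origin at the centre of its underside
- tape: bystander: blue disc (tape roll) 48 mm wide, 18 mm high, origin at the centre of its underside
Not all that is in view belongs to the job. What is shaped like the portal but blue or purple is not meant.

How it is judged:
On the way, in this order (a step that is already met when the one before it is completed fails the run):
1. the selector is turned to the red mark (off) (value of joint selector between -0.12 and 0.12 rad), for 0.3 s.
2. the portal is pressed squarely and steadily against the mounting plate (all of step 1 and contact force between portal and hill between 6 and 14 N and x of portal in the frame of hill between -0.006 and 0.006 m and z of portal in the frame of hill between -0.003 and 0.003 m and angle between the y axis of portal and the y axis of hill, either way round below 0.07 rad and angle between portal's own z axis and vertical below 0.06 rad and y of portal_face in the frame of hill below 0.008 m and contact force between the fingers and portal above 3 N), for 1 s.
At the end, for the whole second after the job is handed in: Robot still holding (over 3 N): portal presses the plate with 6 to 14 N, stands on the board (3 mm), upright (0.06 rad), centred on the track (6 mm), square to the plate (0.07 rad), stone face outward, at rest; selector at the red mark (0.12 rad) (all of step 2 and linear speed of portal below 0.01 m/s); the arm keeps its last pose, push and grip.
It fails at once if the portal is pressed hard on the cutting (over 25 N) (contact force between portal and hill above 25 N).
It fails at once if a bystander is disturbed (moved over 20 mm) (distance of any of wagon, pine, paint, driver, screws, tape from where it was at the start of the episode above 0.02 m).
It also fails if it takes over 51 s, if anything falls off the work surface, if the arm or the gripper's body presses on something with over 40 N, if the wrist force passes 120 N, or if a joint passes its speed limit or range.

## Working session

There is one attempt and no reset: what is moved stays moved. The work goes in short steps, Python scripts to look and compute and a tool call to move; the robot and the scene stay as the last step left them, time stands still between calls to the robot, and variables do not carry over. Pictures are saved under pics/ and viewed, at most 10 in all, crops included, and the job is handed in when it is done.

Besides the shell and the picture viewer there is one more tool, called after "Request:" in YAML: its name, and indented under it one key for each argument. carry_out: Moves the arm, as the interface text tells. Its arguments: {"type":"object","properties":{"commands":{"type":"array","items":{"type":"object","properties":{"angular":{"type":"array","items":{"type":"number"}},"xyz":{"type":"array","items":{"type":"number"}},"hand":{"type":"number"}}}},"force":{"type":"number"}},"required":["commands"]}

```bash
mkdir -p pics
cat > h.py <<'E'
import numpy as np, cv2
from workcell import telemetry, imaging, order
def snap(n,f):
    p,d=imaging.get_image(n); cv2.imwrite(f'pics/{f}.png',p[:,:,::-1]); np.save(f'pics/{f}.npy',d); return p,d
def pts(n,d):
    c=imaging.get_calibration(n);K=c['mtx'];T=np.linalg.inv(c['world_to_cam'])
    v,u=np.mgrid[:d.shape[0],:d.shape[1]]
    P=np.stack([(u-K[0][2])/K[0][0]*d,(v-K[1][2])/K[1][1]*d,d],-1)
    return P@T[:3,:3].T+T[:3,3]
def ray(n,uv,z):
    c=imaging.get_calibration(n);K=np.array(c['mtx']);T=np.linalg.inv(c['world_to_cam'])
    r=T[:3,:3]@np.linalg.solve(K,[uv[0],uv[1],1.]); o=T[:3,3]
    return o+r*(z-o[2])/r[2]
E
python3 - <<'E'
from h import *
snap('top','t0');snap('scene','s0')
a=cv2.imread('pics/t0.png');cv2.imwrite('pics/t0b.png',cv2.resize(a,(800,600),interpolation=cv2.INTER_CUBIC))
for n in('top','scene'):
  T=np.linalg.inv(imaging.get_calibration(n)['world_to_cam']);print(n,T.round(3))
print(telemetry.read_state())
E
```

```text
top [[-0.015 -0.996  0.083  0.402]
 [-1.     0.014 -0.008  0.03 ]
 [ 0.007 -0.083 -0.997  1.157]
 [ 0.     0.     0.     1.   ]]
scene [[-0.191  0.609 -0.77   1.423]
 [ 0.981  0.136 -0.136  0.189]
 [ 0.022 -0.782 -0.623  0.815]
 [ 0.     0.     0.     1.   ]]
{'time_s': 0.1, 'joint_pos': array([ 1.30898098e+00,  1.26348564e-01, -4.04912264e-02,  1.40540795e+00,
        2.54661534e-05,  1.57080955e+00]), 'qvel': array([-0.00101087, -0.00023911,  0.0027292 , -0.00100101, -0.00048045,
        0.00033528]), 'tau': array([-4.61741420e-04, -4.36901236e+01,  3.53607595e+01,  1.36254673e-02,
        2.02037384e-06,  4.81390373e-06]), 'tcp_pos': array([0.13579125, 0.50677548, 0.24159841]), 'tool_rot': array([ 1.30540634e-01,  9.91442694e-01, -7.17837613e-04, -1.07349061e-04]), 'ft_force': array([-0.13768858, -0.88644409, -0.17981033]), 'moment': array([-0.03762188, -0.01132571, -0.00558771]), 'finger_force': 0.0, 'width': 0.08543211572204777}
```

View pics/t0b.png

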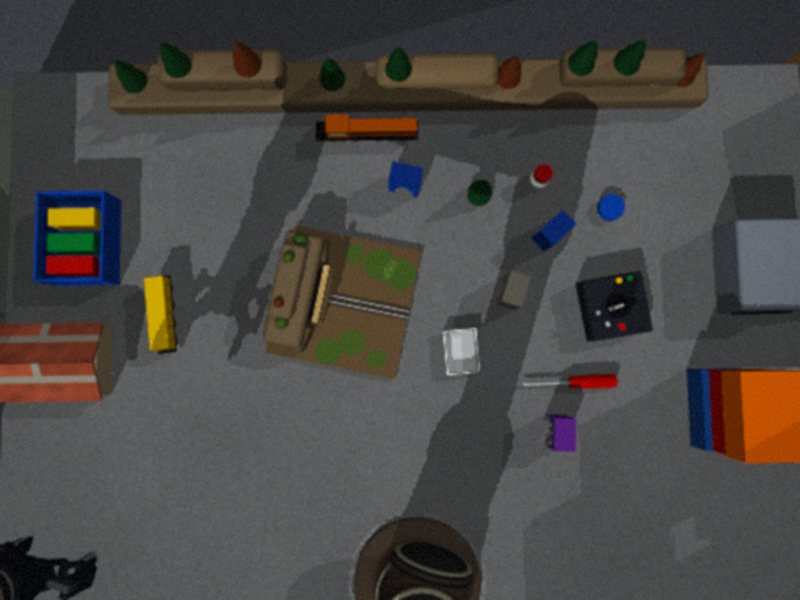

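View pics/s0.png

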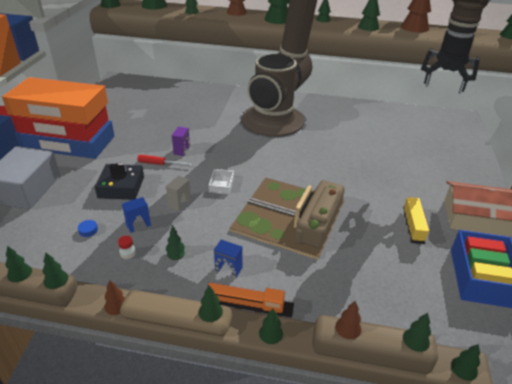

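The top view shows the box (615,306), portal (515,290), module (345,305) with the plate at (321,295), and tray (461,350), driver (570,381) and pine (480,190) close by. The scene view shows the portal at (178,190). Next I'll take enlarged crops and measurements.

```bash
cat > m.py <<'E'
from h import *
t=cv2.imread('pics/t0.png');s=cv2.imread('pics/s0.png')
R=lambda a,x,y,w,h:cv2.resize(np.clip(a[y:y+h,x:x+w].astype(float)*1.7,0,255).astype(np.uint8),(400,300),interpolation=cv2.INTER_CUBIC)
cv2.imwrite('pics/c0.png',np.vstack([np.hstack([R(t,362,168,64,48),R(t,298,162,64,48)]),np.hstack([R(s,150,165,64,48),R(s,90,155,64,48)])]))
P=pts('top',np.load('pics/t0.npy'));S=pts('scene',np.load('pics/s0.npy'))
def rect(Q,nm):
    r=cv2.minAreaRect((Q[:,:2]*1000).astype(np.float32)); print(nm,len(Q),'c',np.round(r[0],1),'size',np.round(r[1],1),'ang',round(r[2],1),'z',np.percentile(Q[:,2],[5,50,95]).round(3))
def sel(P,u0,u1,v0,v1,z0,z1):
    Q=P[v0:v1,u0:u1].reshape(-1,3); return Q[(Q[:,2]>z0)&(Q[:,2]<z1)]
rect(sel(P,365,420,170,222,.035,.055),'boxtop')
rect(sel(P,365,420,170,222,.074,.1),'bar')
rect(sel(P,318,342,165,205,.06,.085),'portaltop')
rect(sel(S,160,196,170,215,.06,.085),'portaltop S')
rect(sel(S,160,196,170,215,.02,.085),'portal S all')
rect(sel(P,165,275,140,245,.008,.016),'board')
rect(sel(P,165,275,140,245,.06,.1),'hill')
hsv=cv2.cvtColor(t,cv2.COLOR_BGR2HSV)
print('bench z',np.median(P[220:235,250:290,2]))
E
python3 m.py
```

```text
boxtop 1449 c [ 483.2 -362.9] size [110.1 110.9] ang 8.4 z [0.04  0.044 0.051]
bar 86 c [ 483.3 -363. ] size [13.6 44. ] ang 18.1 z [0.077 0.082 0.084]
portaltop 287 c [ 513.  -178.7] size [36.9 57. ] ang 71.7 z [0.067 0.071 0.074]
portaltop S 253 c [ 517.8 -181.5] size [39.4 58.6] ang 71.3 z [0.062 0.071 0.074]
portal S all 500 c [ 517.8 -181.1] size [40.2 60.7] ang 71.3 z [0.024 0.06  0.073]
board 4420 c [501.  125.5] size [239.6 240.1] ang 77.4 z [0.009 0.012 0.015]
hill 2149 c [516.5 198.5] size [ 90.3 201. ] ang 77.4 z [0.067 0.079 0.095]
bench z 0.00033039173560023283
```

View pics/c0.png

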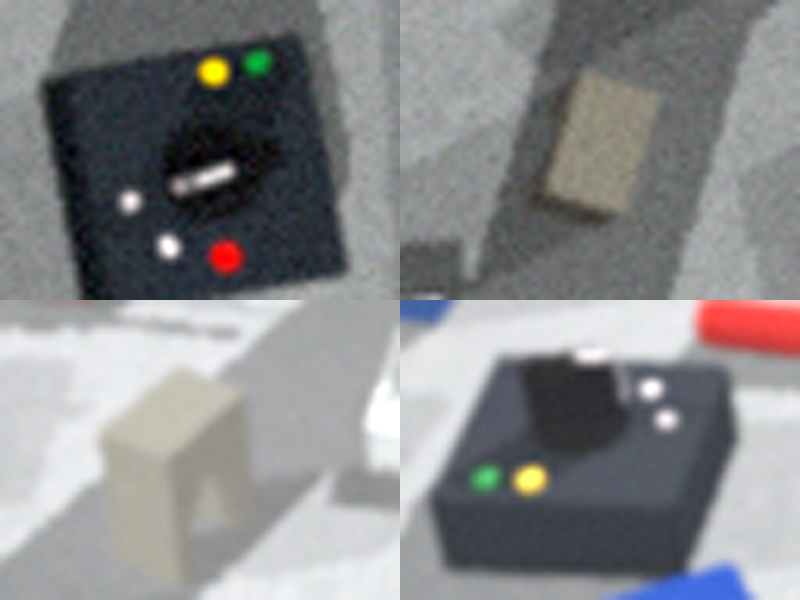

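The pointer is at the far white mark (about 80°), so the knob must turn 80° counter-clockwise. The portal face towards +y, the hill side, looks plain. I'll start moving to the knob.

Request:
carry_out:
  commands:
    - {"xyz": [17, -43, 0], "angular": [0, 0, -0.05], "hand": 1}
    - {"xyz": [35, -87, 0], "angular": [0, 0, -0.1], "hand": 1}
    - {"xyz": [52, -130, 0], "angular": [0, 0, -0.15], "hand": 1}
    - {"xyz": [70, -174, 0], "angular": [0, 0, -0.2], "hand": 1}
    - {"xyz": [87, -217, 0], "angular": [0, 0, -0.25], "hand": 1}

```text
time_s: 0.6
tcp_pos: [0.2229, 0.2882, 0.2419]
tool_rot: [0.254, 0.967, -0.0, 0.0]
ft_force: [1.3, 0.3, 0.5]
width: 0.0852
finger_force: 0.0
```

Request:
carry_out:
  commands:
    - {"xyz": [17, -43, 0], "angular": [0, 0, -0.05], "hand": 1}
    - {"xyz": [35, -87, 0], "angular": [0, 0, -0.1], "hand": 1}
    - {"xyz": [52, -130, 0], "angular": [0, 0, -0.15], "hand": 1}
    - {"xyz": [70, -174, 0], "angular": [0, 0, -0.2], "hand": 1}
    - {"xyz": [87, -217, 0], "angular": [0, 0, -0.25], "hand": 1}

```text
time_s: 1.1
tcp_pos: [0.3099, 0.0712, 0.2423]
tool_rot: [0.373, 0.928, 0.0, 0.0]
ft_force: [1.5, 0.2, 0.5]
width: 0.0855
finger_force: 0.0
```

Request:
carry_out:
  commands:
    - {"xyz": [17, -43, 0], "angular": [0, 0, -0.05], "hand": 1}
    - {"xyz": [35, -87, 0], "angular": [0, 0, -0.1], "hand": 1}
    - {"xyz": [52, -130, 0], "angular": [0, 0, -0.15], "hand": 1}
    - {"xyz": [70, -174, 0], "angular": [0, 0, -0.2], "hand": 1}
    - {"xyz": [87, -217, 0], "angular": [0, 0, -0.25], "hand": 1}

```text
time_s: 1.6
tcp_pos: [0.397, -0.1461, 0.2421]
tool_rot: [0.486, 0.874, 0.0, -0.0]
ft_force: [0.3, 1.5, 0.9]
width: 0.0849
finger_force: 0.0
```

Request:
carry_out:
  commands:
    - {"xyz": [17, -43, -10], "angular": [0, 0, -0.05], "hand": 1}
    - {"xyz": [35, -87, -30], "angular": [0, 0, -0.1], "hand": 1}
    - {"xyz": [52, -130, -50], "angular": [0, 0, -0.15], "hand": 1}
    - {"xyz": [70, -174, -70], "angular": [0, 0, -0.2], "hand": 1}
    - {"xyz": [87, -217, -80], "angular": [0, 0, -0.24], "hand": 1}

```text
time_s: 2.1
tcp_pos: [0.4833, -0.3614, 0.1602]
tool_rot: [0.587, 0.81, 0.0, -0.001]
ft_force: [0.8, 1.1, 0.6]
width: 0.0856
finger_force: 0.0
```

```bash
cat > st.py <<'E'
from h import *
from scipy.spatial.transform import Rotation as R
s=telemetry.read_state();M=R.from_quat(s['tool_rot']).as_matrix()
print('t',s['time_s'],'tcp',(s['tcp_pos']*1000).round(1),'yaw_y',np.degrees(np.arctan2(M[1,1],M[0,1])).round(2),'tilt',M[:,2].round(3),'F',s['ft_force'].round(2),'M',s['moment'].round(3),'w',s['width'].round(4),'g',round(float(s['finger_force']),1),'j6',s['joint_pos'][5].round(2))
E
python3 st.py
python3 - <<'E'
from h import *
import cv2
s=cv2.imread('pics/s0.png')
Rr=lambda x,y,w,h:cv2.resize(np.clip(s[y:y+h,x:x+w].astype(float)*1.5,0,255).astype(np.uint8),(400,300),interpolation=cv2.INTER_CUBIC)
cv2.imwrite('pics/c1.png',np.vstack([np.hstack([Rr(160,170,40,30),Rr(160,185,40,30)]),np.hstack([Rr(208,235,48,36),Rr(160,122,48,36)])]))
exec(open('m.py').read().split("rect(sel(P,365")[0])
rect(sel(P,198,215,160,215,.07,.1),'plate?')
Q=sel(P,165,275,140,245,-.1,.2)
a=np.radians(77.4);y=np.array([np.cos(a),np.sin(a)]);x=np.array([y[1],-y[0]])
d=Q[:,:2]-[.501,.1255];X=d@x;Y=d@y
for lo in range(15,60,3):
  k=(abs(X)<.045)&(Y>lo/1e3)&(Y<lo/1e3+.003); print(lo,k.sum(),np.median(Q[k,2]).round(3),end='; ')
# track: bright rails, in hill x
k=(np.abs(X)<.04)&(Y>-.115)&(Y<.015)&(Q[:,2]>.0155)&(Q[:,2]<.03)
rect(Q[k],'track'); print('track x mean',X[k].mean(),np.percentile(X[k],[3,97]))
k=(np.abs(X)<.06)&(Y>.022)&(Y<.045)&(Q[:,2]>.072);rect(Q[k],'platetop');print(Y[k].min(),Y[k].max(),X[k].min(),X[k].max())
E
```

```text
plate? 306 c [521.9 162.5] size [ 33.6 126. ] ang 89.6 z [0.071 0.079 0.084]
15 34 0.012; 18 35 0.012; 21 30 0.012; 24 33 0.012; 27 52 0.013; 30 125 0.061; 33 36 0.081; 36 35 0.081; 39 15 0.08; 42 32 0.067; 45 37 0.066; 48 42 0.067; 51 45 0.073; 54 42 0.076; 57 38 0.077; track 170 c [491.6  76.4] size [132.9  73.5] ang 81.6 z [0.016 0.017 0.021]
track x mean -0.0010174390902890009 [-0.02827014  0.02255708]
platetop 154 c [508.3 160. ] size [11.  99.5] ang 77.8 z [0.076 0.081 0.085]
0.02954845092214529 0.0406280139922457 -0.05012074269395943 0.04938252595999722Traceback (most recent call last):
  File "st.py", line 4, in <module>
    print('t',s['time_s'],'tcp',(s['tcp_pos']*1000).round(1),'yaw_y',np.degrees(np.arctan2(M[1,1],M[0,1])).round(2),'tilt',M[:,2].round(3),'F',s['ft_force'].round(2),'M',s['moment'].round(3),'w',s['width'].round(4),'g',round(float(s['finger_force']),1),'j6',s['joint_pos'][5].round(2))
                                                                                                                                                                                                   ^^^^^^^^^^^^^^^^
AttributeError: 'float' object has no attribute 'round'
```

View pics/c1.png

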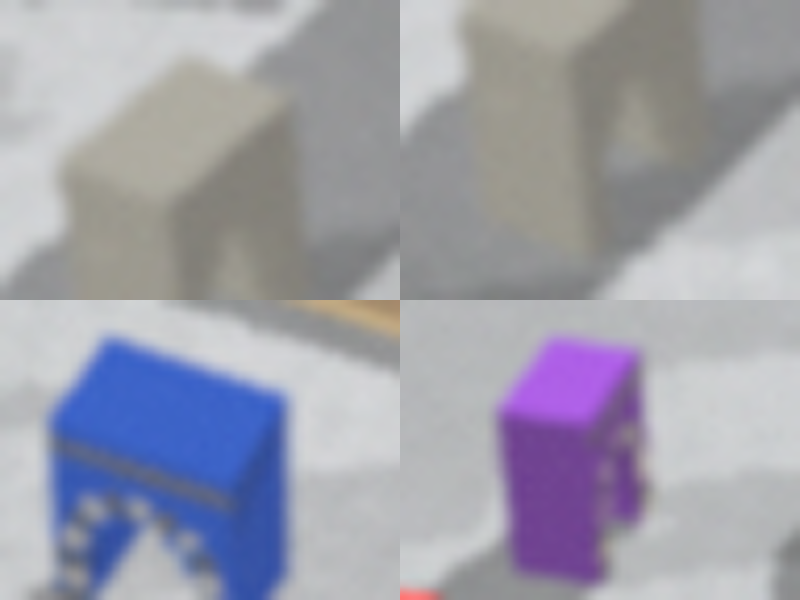

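The portal's hill-side face is plain, while the decoys show what a patterned face looks like, so its stone face points to -y as needed. Now I'll go down onto the knob.

Request:
carry_out:
  commands:
    - {"xyz": [0, -1, -25], "hand": 0.7}
    - {"xyz": [0, -1, -50], "hand": 0.6}
    - {"xyz": [0, -1, -75], "hand": 0.5}
    - {"xyz": [0, -1, -90], "hand": 0.5}
    - {"xyz": [0, -1, -90], "hand": 0.5}
  force: 20

```text
validation failed for argument at $.co...
```

Request:
carry_out:
  commands:
    - {"xyz": [0, 0, 0], "hand": 0}
    - {"xyz": [0, 0, 0], "hand": 0}
    - {"xyz": [0, 0, 0], "hand": 0}
    - {"xyz": [0, 0, 0], "hand": 0}
    - {"xyz": [0, 0, 0], "hand": 0}

```text
validation failed for argument at $.co...
```

```bash
sed -i "s/s\['width'\].round(4)/round(float(s['width']),4)/" st.py; python3 st.py
```

```text
t 2.1 tcp [ 483.3 -361.4  160.2] yaw_y 18.16 tilt [-0.002  0.002 -1.   ] F [0.75 1.14 0.57] M [-0.01  -0.045  0.017] w 0.0856 g 0.0 j6 0.61
```

Every row needs its angular entry, so I'll resend with it.

Request:
carry_out:
  commands:
    - {"xyz": [0, -1, -25], "angular": [0, 0, 0], "hand": 0.7}
    - {"xyz": [0, -1, -50], "angular": [0, 0, 0], "hand": 0.6}
    - {"xyz": [0, -1, -75], "angular": [0, 0, 0], "hand": 0.5}
    - {"xyz": [0, -1, -90], "angular": [0, 0, 0], "hand": 0.5}
    - {"xyz": [0, -1, -90], "angular": [0, 0, 0], "hand": 0.5}
  force: 20

```text
time_s: 2.6
tcp_pos: [0.4819, -0.36, 0.0693]
tool_rot: [0.586, 0.81, 0.0, -0.003]
ft_force: [-0.5, 0.2, -0.0]
width: 0.0425
finger_force: 0.0
```

Request:
carry_out:
  commands:
    - {"xyz": [0, 0, 0], "angular": [0, 0, 0], "hand": 0}
    - {"xyz": [0, 0, 0], "angular": [0, 0, 0], "hand": 0}
    - {"xyz": [0, 0, 0], "angular": [0, 0, 0], "hand": 0}
    - {"xyz": [0, 0, 0], "angular": [0, 0, 0], "hand": 0}
    - {"xyz": [0, 0, 0], "angular": [0, 0, 0], "hand": 0}

```text
time_s: 3.1
tcp_pos: [0.484, -0.3616, 0.0737]
tool_rot: [0.586, 0.81, -0.0, 0.001]
ft_force: [-1.1, -0.7, 6.0]
width: 0.0135
finger_force: 25.4
```

```bash
python3 st.py
```

```text
t 3.1 tcp [ 484.  -361.6   73.7] yaw_y 18.28 tilt [ 0.001 -0.001 -1.   ] F [-1.06 -0.69  5.98] M [0.063 0.317 0.053] w 0.0135 g 25.4 j6 0.61
```

Gripped at 13.5 mm. I'll ease up 4 mm and turn 80° counter-clockwise.

Request:
carry_out:
  commands:
    - {"xyz": [0, -1, 4], "angular": [0, 0, 0.05], "hand": 0}
    - {"xyz": [0, -1, 4], "angular": [0, 0, 0.18], "hand": 0}
    - {"xyz": [0, -1, 4], "angular": [0, 0, 0.32], "hand": 0}
    - {"xyz": [0, -1, 4], "angular": [0, 0, 0.46], "hand": 0}
    - {"xyz": [0, -1, 4], "angular": [0, 0, 0.6], "hand": 0}

```text
time_s: 3.6
tcp_pos: [0.4825, -0.3624, 0.0744]
tool_rot: [0.318, 0.948, -0.001, -0.002]
ft_force: [-0.7, -5.1, -9.4]
width: 0.0133
finger_force: 22.8
```

Request:
carry_out:
  commands:
    - {"xyz": [0, 0, 0], "angular": [0, 0, 0.14], "hand": 0}
    - {"xyz": [0, 0, 0], "angular": [0, 0, 0.28], "hand": 0}
    - {"xyz": [0, 0, 0], "angular": [0, 0, 0.42], "hand": 0}
    - {"xyz": [0, 0, 0], "angular": [0, 0, 0.56], "hand": 0}
    - {"xyz": [0, 0, 0], "angular": [0, 0, 0.7], "hand": 0}

```text
time_s: 4.1
tcp_pos: [0.482, -0.3642, 0.0745]
tool_rot: [-0.026, 1.0, -0.002, -0.002]
ft_force: [-1.4, -11.2, -11.8]
width: 0.0134
finger_force: 22.6
```

Request:
carry_out:
  commands:
    - {"xyz": [0, 0, 0], "angular": [0, 0, 0.1], "hand": 0}
    - {"xyz": [0, 0, 0], "angular": [0, 0, 0.1], "hand": 0}
    - {"xyz": [0, 0, 0], "angular": [0, 0, 0.1], "hand": 0}
    - {"xyz": [0, 0, 0], "angular": [0, 0, 0.1], "hand": 0}
    - {"xyz": [0, 0, 0], "angular": [0, 0, 0.1], "hand": 0}

```text
time_s: 4.6
tcp_pos: [0.4821, -0.3644, 0.0745]
tool_rot: [-0.073, 0.997, -0.002, -0.002]
ft_force: [-2.4, -11.3, -11.4]
width: 0.0134
finger_force: 22.5
```

```bash
python3 st.py
```

```text
t 4.6 tcp [ 482.1 -364.4   74.5] yaw_y 98.39 tilt [-0.004 -0.004 -1.   ] F [ -2.37 -11.33 -11.43] M [-2.231  0.353  0.023] w 0.0134 g 22.5 j6 -0.79
```

Request:
carry_out:
  commands:
    - {"xyz": [0, 1, 0], "angular": [0, 0, 0], "hand": 0.6}
    - {"xyz": [0, 1, 0], "angular": [0, 0, 0], "hand": 0.6}
    - {"xyz": [0, 1, 0], "angular": [0, 0, 0], "hand": 0.6}
    - {"xyz": [0, 1, 40], "angular": [0, 0, 0], "hand": 0.6}
    - {"xyz": [0, 1, 85], "angular": [0, 0, 0], "hand": 1}

```text
time_s: 5.1
tcp_pos: [0.4827, -0.3601, 0.1609]
tool_rot: [-0.074, 0.997, 0.001, -0.001]
ft_force: [1.5, 0.3, -0.3]
width: 0.0647
finger_force: 0.0
```

```bash
cat > k.py <<'E'
from h import *
p,d=snap('top','t1'); P=pts('top',d)
Q=P[170:222,365:420].reshape(-1,3);
hsv=cv2.cvtColor(p,cv2.COLOR_RGB2HSV)
q,d2=snap('scene','s1')
cv2.imwrite('pics/c2.png',np.hstack([cv2.resize(np.clip(a*1.6,0,255).astype(np.uint8)[:,:,::-1],(400,300),interpolation=cv2.INTER_CUBIC) for a in (p[168:216,362:426]*1.,q[155:203,90:154]*1.)]))
E
python3 k.py; python3 st.py
```

```text
t 5.2 tcp [ 486.2 -362.7  168.6] yaw_y 98.52 tilt [ 0.009 -0.006 -1.   ] F [ 1.07 -0.12  0.62] M [-0.012 -0.074 -0.069] w 0.078 g 0.0 j6 -0.79
```

View pics/c2.png

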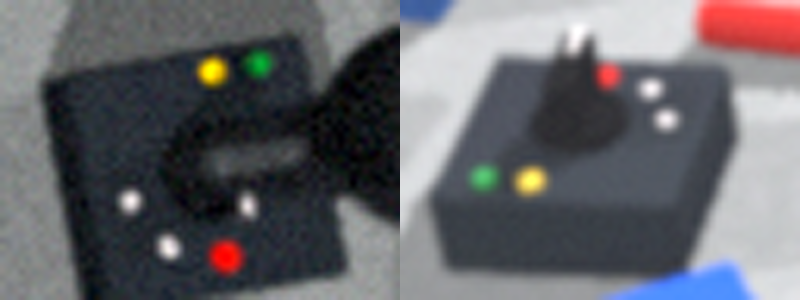

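The knob now points at red. Moving to above the portal.

Request:
carry_out:
  commands:
    - {"xyz": [3, 18, 10], "angular": [0, 0, 0.11], "hand": 1}
    - {"xyz": [6, 37, 20], "angular": [0, 0, 0.22], "hand": 1}
    - {"xyz": [9, 55, 20], "angular": [0, 0, 0.33], "hand": 1}
    - {"xyz": [12, 74, 20], "angular": [0, 0, 0.44], "hand": 1}
    - {"xyz": [15, 92, 20], "angular": [0, 0, 0.55], "hand": 1}

```text
time_s: 5.7
tcp_pos: [0.4989, -0.2682, 0.1818]
tool_rot: [-0.344, 0.939, -0.0, 0.0]
ft_force: [0.5, -0.1, -0.0]
width: 0.0849
finger_force: 0.0
```

Request:
carry_out:
  commands:
    - {"xyz": [3, 18, 0], "angular": [0, 0, 0.13], "hand": 1}
    - {"xyz": [6, 37, 0], "angular": [0, 0, 0.26], "hand": 1}
    - {"xyz": [9, 55, 0], "angular": [0, 0, 0.39], "hand": 1}
    - {"xyz": [15, 91, 0], "angular": [0, 0, 0.55], "hand": 1}
    - {"xyz": [15, 91, 0], "angular": [0, 0, 0.55], "hand": 1}

```text
time_s: 6.2
tcp_pos: [0.514, -0.1751, 0.1817]
tool_rot: [-0.587, 0.81, 0.0, 0.001]
ft_force: [0.2, -0.1, -0.5]
width: 0.0853
finger_force: 0.0
```

Request:
carry_out:
  commands:
    - {"xyz": [0, 0, 0], "angular": [0, 0, 0], "hand": 1}
    - {"xyz": [0, 0, 0], "angular": [0, 0, 0], "hand": 1}
    - {"xyz": [0, 0, 0], "angular": [0, 0, 0], "hand": 1}
    - {"xyz": [0, 0, 0], "angular": [0, 0, 0], "hand": 1}
    - {"xyz": [0, 0, 0], "angular": [0, 0, 0], "hand": 1}

```text
time_s: 6.7
tcp_pos: [0.5135, -0.1788, 0.1814]
tool_rot: [-0.584, 0.812, 0.0, -0.0]
ft_force: [0.4, -0.7, 0.2]
width: 0.0852
finger_force: 0.0
```

```bash
python3 st.py
```

```text
t 6.7 tcp [ 513.5 -178.8  181.4] yaw_y 161.45 tilt [-0.  0. -1.] F [ 0.41 -0.69  0.16] M [-0.007 -0.004  0.023] w 0.0852 g 0.0 j6 -1.58
```

Request:
carry_out:
  commands:
    - {"xyz": [0, 0, -32], "angular": [0, 0, 0], "hand": 1}
    - {"xyz": [0, 0, -64], "angular": [0, 0, 0], "hand": 1}
    - {"xyz": [0, 0, -96], "angular": [0, 0, 0], "hand": 1}
    - {"xyz": [0, 0, -125], "angular": [0, 0, 0], "hand": 1}
    - {"xyz": [0, 0, -139], "angular": [0, 0, 0], "hand": 1}

```text
time_s: 7.2
tcp_pos: [0.5119, -0.178, 0.0396]
tool_rot: [-0.584, 0.812, 0.002, -0.001]
ft_force: [-0.2, 0.1, -0.5]
width: 0.0852
finger_force: 0.0
```

Request:
carry_out:
  commands:
    - {"xyz": [0, 0, 0], "angular": [0, 0, 0], "hand": 0.8}
    - {"xyz": [0, 0, 0], "angular": [0, 0, 0], "hand": 0.7}
    - {"xyz": [0, 0, 0], "angular": [0, 0, 0], "hand": 0.6}
    - {"xyz": [0, 0, 0], "angular": [0, 0, 0], "hand": 0.5}
    - {"xyz": [0, 0, 0], "angular": [0, 0, 0], "hand": 0.4}
  force: 50

```text
time_s: 7.7
tcp_pos: [0.5143, -0.1785, 0.0436]
tool_rot: [-0.584, 0.812, -0.001, 0.001]
ft_force: [0.0, 0.3, 2.4]
width: 0.0555
finger_force: 53.4
```

Request:
carry_out:
  commands:
    - {"xyz": [0, 0, 0], "angular": [0, 0, 0], "hand": 0.3}
    - {"xyz": [0, 0, 0], "angular": [0, 0, 0], "hand": 0.3}
    - {"xyz": [0, 0, 0], "angular": [0, 0, 0], "hand": 0.3}
    - {"xyz": [0, 0, 0], "angular": [0, 0, 0], "hand": 0.3}
    - {"xyz": [0, 0, 0], "angular": [0, 0, 0], "hand": 0.3}

```text
time_s: 8.2
tcp_pos: [0.5143, -0.1785, 0.0436]
tool_rot: [-0.584, 0.811, -0.001, 0.001]
ft_force: [-1.1, -0.8, 5.5]
width: 0.0555
finger_force: 53.9
```

```bash
python3 st.py
```

```text
t 8.2 tcp [ 514.3 -178.5   43.6] yaw_y 161.52 tilt [ 0.002 -0.001 -1.   ] F [-1.09 -0.76  5.51] M [-0.025  0.271  0.037] w 0.0555 g 53.9 j6 -1.58
```

Gripped at 55.5 mm. Lift, carry to the module and turn 6°.

Request:
carry_out:
  commands:
    - {"xyz": [0, 0, 10], "angular": [0, 0, 0], "hand": 0.3}
    - {"xyz": [0, 0, 25], "angular": [0, 0, 0], "hand": 0.3}
    - {"xyz": [0, 0, 40], "angular": [0, 0, 0], "hand": 0.3}
    - {"xyz": [0, 0, 50], "angular": [0, 0, 0], "hand": 0.3}
    - {"xyz": [-1, 15, 50], "angular": [0, 0, 0], "hand": 0.3}

```text
time_s: 8.7
tcp_pos: [0.5136, -0.1641, 0.0941]
tool_rot: [-0.584, 0.812, -0.001, 0.001]
ft_force: [0.6, -0.2, -1.6]
width: 0.0558
finger_force: 53.3
```

Request:
carry_out:
  commands:
    - {"xyz": [-2, 30, 0], "angular": [0, 0, 0.02], "hand": 0.3}
    - {"xyz": [-4, 60, 0], "angular": [0, 0, 0.04], "hand": 0.3}
    - {"xyz": [-6, 90, 0], "angular": [0, 0, 0.06], "hand": 0.3}
    - {"xyz": [-8, 120, 0], "angular": [0, 0, 0.08], "hand": 0.3}
    - {"xyz": [-10, 150, 0], "angular": [0, 0, 0.105], "hand": 0.3}

```text
time_s: 9.2
tcp_pos: [0.5015, -0.0113, 0.0918]
tool_rot: [-0.627, 0.779, 0.001, -0.0]
ft_force: [0.5, -0.6, -1.8]
width: 0.0558
finger_force: 53.3
```

Request:
carry_out:
  commands:
    - {"xyz": [-1, 30, 0], "angular": [0, 0, 0], "hand": 0.3}
    - {"xyz": [-2, 60, 0], "angular": [0, 0, 0], "hand": 0.3}
    - {"xyz": [-3, 90, 0], "angular": [0, 0, 0], "hand": 0.3}
    - {"xyz": [-4, 115, 0], "angular": [0, 0, 0], "hand": 0.3}
    - {"xyz": [-5, 127, 0], "angular": [0, 0, 0], "hand": 0.3}

```text
time_s: 9.7
tcp_pos: [0.4965, 0.1161, 0.0918]
tool_rot: [-0.627, 0.779, 0.001, -0.0]
ft_force: [0.2, -1.1, -2.1]
width: 0.0557
finger_force: 53.3
```

Request:
carry_out:
  commands:
    - {"xyz": [0, 0, -5], "angular": [0, 0, 0], "hand": 0.3}
    - {"xyz": [0, 0, -10], "angular": [0, 0, 0], "hand": 0.3}
    - {"xyz": [0, 0, -15], "angular": [0, 0, 0], "hand": 0.3}
    - {"xyz": [0, 0, -15], "angular": [0, 0, 0], "hand": 0.3}
    - {"xyz": [0, 0, -15], "angular": [0, 0, 0], "hand": 0.3}

```text
time_s: 10.2
tcp_pos: [0.4975, 0.113, 0.0772]
tool_rot: [-0.626, 0.78, 0.0, -0.0]
ft_force: [-0.2, 0.4, -1.6]
width: 0.0556
finger_force: 53.3
```

```bash
python3 st.py
python3 - <<'E'
from h import *
p,d=snap('top','t2');q,e=snap('scene','s2')
f=lambda a,x,y,w,h:cv2.resize(np.clip(a[y:y+h,x:x+w,::-1]*1.6,0,255).astype(np.uint8),(400,300),interpolation=cv2.INTER_CUBIC)
cv2.imwrite('pics/c3.png',np.hstack([f(p,165,140,120,90),f(q,230,160,120,90)]))
E
```

```text
t 10.2 tcp [497.5 113.   77.2] yaw_y 167.46 tilt [-0.001 -0.    -1.   ] F [-0.19  0.4  -1.63] M [-0.084 -0.068 -0.037] w 0.0556 g 53.3 j6 -1.13
```

View pics/c3.png

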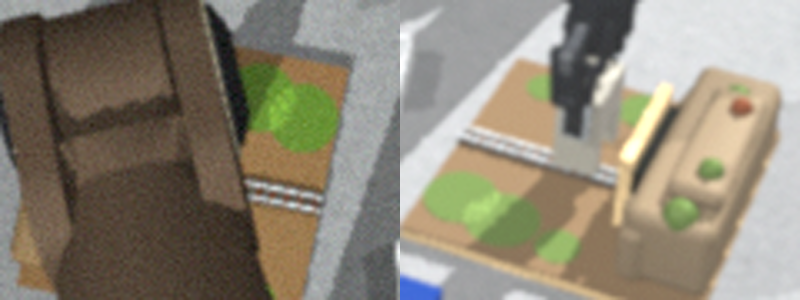

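The scene crop shows the portal over the track, facing the plate. I'll cross-check the centring in the scene view alone.

Run:
```python
from h import *
exec(open('m.py').read().split("rect(sel(P,365")[0].replace("cv2.imwrite","0 and cv2.imwrite"))
rect(sel(S,225,350,170,260,.008,.016),'board S')
B=sel(S,225,350,170,260,.008,.016)
a=np.radians(77.5);y=np.array([np.cos(a),np.sin(a)]);x=np.array([y[1],-y[0]])
def hf(Q):
  d=Q[:,:2]-[.501,.1255];return d@x,d@y
X,Y=hf(B);print('board S ext',np.percentile(X,[.5,99.5]),np.percentile(Y,[.5,99.5]))
S2=pts('scene',np.load('pics/s2.npy'))
Q=sel(S2,270,310,180,225,.028,.05);X,Y=hf(Q);k=(abs(X)<.045)&(Y<.02)&(Y>-.06);print(k.sum())
print(np.percentile(X[k],[2,10,25,50,75,90,98]).round(4),np.percentile(Y[k],[2,10,50,90,98]).round(4))
# plate, scene & portal lowest
Q=sel(S2,270,360,160,250,.068,.085);X,Y=hf(Q);k=(abs(X)<.055)&(Y<.042)&(Y>.022);print('plate',np.percentile(X[k],[2,98]),np.percentile(Y[k],[2,98]))
# top cam plate x extents
Q=sel(P,165,275,140,245,.07,.1);X,Y=hf(Q);k=(abs(X)<.06)&(Y<.042)&(Y>.025);print('plate top',np.percentile(X[k],[1,99]))
```

```text
board S 3300 c [492.1  67.8] size [353.8 248.3] ang 77.4 z [0.009 0.012 0.014]
board S ext [-0.11438241  0.12496327] [-0.20898958  0.11776484]
87
[-0.0199 -0.0165  0.0252  0.0283  0.0295  0.0306  0.0318] [-0.0328 -0.0295 -0.0083  0.0024  0.0034]
plate [-0.04126875  0.05446433] [0.02840767 0.04008457]
plate top [-0.0487612   0.04821823]
```

Request:
carry_out:
  commands:
    - {"xyz": [1, 0, -5], "angular": [0, 0, 0], "hand": 0.3}
    - {"xyz": [1, 0, -10], "angular": [0, 0, 0], "hand": 0.3}
    - {"xyz": [1, 0, -15], "angular": [0, 0, 0], "hand": 0.3}
    - {"xyz": [1, 0, -19], "angular": [0, 0, 0], "hand": 0.3}
    - {"xyz": [1, 0, -19], "angular": [0, 0, 0], "hand": 0.3}

```text
time_s: 10.8
tcp_pos: [0.4981, 0.1137, 0.0576]
tool_rot: [-0.626, 0.78, 0.0, -0.001]
ft_force: [0.2, -0.5, -2.3]
width: 0.0551
finger_force: 53.3
```

Request:
carry_out:
  commands:
    - {"xyz": [0, 0, -0.5], "angular": [0, 0, 0], "hand": 0.3}
    - {"xyz": [0, 0, -1], "angular": [0, 0, 0], "hand": 0.3}
    - {"xyz": [0, 0, -1.5], "angular": [0, 0, 0], "hand": 0.3}
    - {"xyz": [0, 0, -1.5], "angular": [0, 0, 0], "hand": 0.3}
    - {"xyz": [0, 0, -1.5], "angular": [0, 0, 0], "hand": 0.3}

```text
time_s: 11.3
tcp_pos: [0.4987, 0.1138, 0.0571]
tool_rot: [-0.626, 0.78, -0.0, 0.0]
ft_force: [0.1, -0.2, -0.9]
width: 0.0556
finger_force: 53.3
```

```bash
python3 st.py
```

```text
t 11.3 tcp [498.7 113.8  57.1] yaw_y 167.53 tilt [ 0.  0. -1.] F [ 0.09 -0.2  -0.87] M [-0.035  0.009  0.006] w 0.0556 g 53.3 j6 -1.13
```

The foot is just touching the board. Advancing towards the plate.

Request:
carry_out:
  commands:
    - {"xyz": [0.9, 3.9, 0], "angular": [0, 0, 0], "hand": 0.3}
    - {"xyz": [1.7, 7.8, 0], "angular": [0, 0, 0], "hand": 0.3}
    - {"xyz": [2.6, 11.7, 0], "angular": [0, 0, 0], "hand": 0.3}
    - {"xyz": [3.5, 15.6, 0], "angular": [0, 0, 0], "hand": 0.3}
    - {"xyz": [4.3, 19.5, 0], "angular": [0, 0, 0], "hand": 0.3}

```text
time_s: 11.8
tcp_pos: [0.503, 0.1338, 0.057]
tool_rot: [-0.626, 0.78, 0.0, 0.0]
ft_force: [-0.1, -0.2, -1.4]
width: 0.0552
finger_force: 53.3
```

Request:
carry_out:
  commands:
    - {"xyz": [0.2, 1, 0], "angular": [0, 0, 0], "hand": 0.3}
    - {"xyz": [0.4, 2, 0], "angular": [0, 0, 0], "hand": 0.3}
    - {"xyz": [0.4, 2, 0], "angular": [0, 0, 0], "hand": 0.3}
    - {"xyz": [0.4, 2, 0], "angular": [0, 0, 0], "hand": 0.3}
    - {"xyz": [0.4, 2, 0], "angular": [0, 0, 0], "hand": 0.3}

```text
time_s: 12.3
tcp_pos: [0.5032, 0.1352, 0.057]
tool_rot: [-0.626, 0.78, -0.0, -0.0]
ft_force: [0.7, 0.1, -2.4]
width: 0.0556
finger_force: 53.3
```

```bash
python3 st.py
```

```text
t 12.3 tcp [503.2 135.2  57. ] yaw_y 167.52 tilt [-0. -0. -1.] F [ 0.65  0.14 -2.4 ] M [-0.016  0.033 -0.071] w 0.0556 g 53.3 j6 -1.09
```

Request:
carry_out:
  commands:
    - {"xyz": [0.2, 1, -0.5], "angular": [0, 0, 0], "hand": 0.3}
    - {"xyz": [0.4, 2, -1], "angular": [0, 0, 0], "hand": 0.3}
    - {"xyz": [0.7, 3, -1], "angular": [0, 0, 0], "hand": 0.3}
    - {"xyz": [0.7, 3, -1], "angular": [0, 0, 0], "hand": 0.3}
    - {"xyz": [0.7, 3, -1], "angular": [0, 0, 0], "hand": 0.3}

```text
time_s: 12.8
tcp_pos: [0.5039, 0.1382, 0.0559]
tool_rot: [-0.626, 0.78, -0.0, -0.0]
ft_force: [-0.0, -1.3, -3.3]
width: 0.0554
finger_force: 53.4
```

Request:
carry_out:
  commands:
    - {"xyz": [0.2, 1, 0], "angular": [0, 0, 0], "hand": 0.3}
    - {"xyz": [0.4, 2, 0], "angular": [0, 0, 0], "hand": 0.3}
    - {"xyz": [0.4, 2, 0], "angular": [0, 0, 0], "hand": 0.3}
    - {"xyz": [0.4, 2, 0], "angular": [0, 0, 0], "hand": 0.3}
    - {"xyz": [0.4, 2, 0], "angular": [0, 0, 0], "hand": 0.3}

```text
time_s: 13.3
tcp_pos: [0.5043, 0.14, 0.0559]
tool_rot: [-0.626, 0.78, -0.0, -0.0]
ft_force: [-0.4, -5.2, -1.8]
width: 0.0552
finger_force: 53.3
```

```bash
python3 st.py
```

```text
t 13.3 tcp [504.3 140.   55.9] yaw_y 167.51 tilt [-0.    -0.001 -1.   ] F [-0.38 -5.19 -1.75] M [-0.914  0.13  -0.119] w 0.0552 g 53.3 j6 -1.08
```

Contact at about 5 N. Adding about 2.5 mm.

Request:
carry_out:
  commands:
    - {"xyz": [0.1, 0.5, 0], "angular": [0, 0, 0], "hand": 0.3}
    - {"xyz": [0.2, 1, 0], "angular": [0, 0, 0], "hand": 0.3}
    - {"xyz": [0.3, 1.5, 0], "angular": [0, 0, 0], "hand": 0.3}
    - {"xyz": [0.4, 2, 0], "angular": [0, 0, 0], "hand": 0.3}
    - {"xyz": [0.6, 2.5, 0], "angular": [0, 0, 0], "hand": 0.3}

```text
time_s: 13.8
tcp_pos: [0.5047, 0.1418, 0.0559]
tool_rot: [-0.626, 0.78, -0.001, -0.001]
ft_force: [-1.9, -7.8, 0.0]
width: 0.0557
finger_force: 53.4
```

Request:
carry_out:
  commands:
    - {"xyz": [0, 0, 0], "angular": [0, 0, 0], "hand": 0.3}
    - {"xyz": [0, 0, 0], "angular": [0, 0, 0], "hand": 0.3}
    - {"xyz": [0, 0, 0], "angular": [0, 0, 0], "hand": 0.3}
    - {"xyz": [0, 0, 0], "angular": [0, 0, 0], "hand": 0.3}
    - {"xyz": [0, 0, 0], "angular": [0, 0, 0], "hand": 0.3}

```text
time_s: 14.3
tcp_pos: [0.5047, 0.1417, 0.0559]
tool_rot: [-0.626, 0.78, -0.001, -0.001]
ft_force: [-1.7, -8.6, -0.7]
width: 0.0555
finger_force: 53.4
```

```bash
python3 st.py
python3 - <<'E'
from h import *
p,d=snap('top','t3');q,e=snap('scene','s3')
f=lambda a,x,y,w,h:cv2.resize(np.clip(a[y:y+h,x:x+w,::-1]*1.6,0,255).astype(np.uint8),(400,300),interpolation=cv2.INTER_CUBIC)
cv2.imwrite('pics/c4.png',np.hstack([f(p,165,140,120,90),f(q,255,170,80,60)]))
E
python3 st.py
```

```text
t 14.3 tcp [504.7 141.7  55.9] yaw_y 167.48 tilt [-0.001 -0.002 -1.   ] F [-1.66 -8.62 -0.71] M [-1.474  0.287 -0.132] w 0.0555 g 53.4 j6 -1.08
t 14.4 tcp [504.6 141.8  55.9] yaw_y 167.49 tilt [-0.001 -0.002 -1.   ] F [-1.24 -7.34 -0.48] M [-1.536  0.226 -0.182] w 0.0556 g 53.4 j6 -1.08
```

View pics/c4.png

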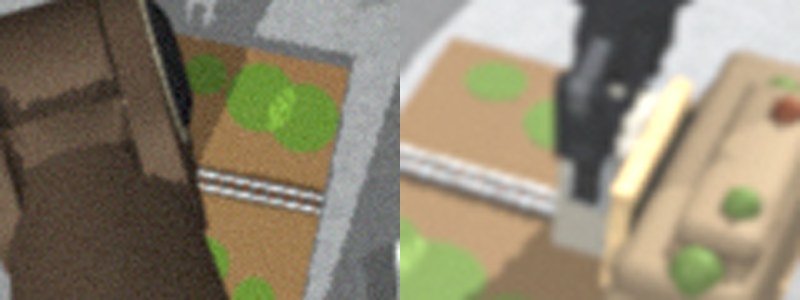

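The portal stands astride the track with its back on the plate, pushing at about 8.5 N. I'll add a little and hold.

Request:
carry_out:
  commands:
    - {"xyz": [0.1, 0.5, 0], "angular": [0, 0, 0], "hand": 0.3}
    - {"xyz": [0.2, 1, 0], "angular": [0, 0, 0], "hand": 0.3}
    - {"xyz": [0.2, 1, 0], "angular": [0, 0, 0], "hand": 0.3}
    - {"xyz": [0.2, 1, 0], "angular": [0, 0, 0], "hand": 0.3}
    - {"xyz": [0.2, 1, 0], "angular": [0, 0, 0], "hand": 0.3}

```text
time_s: 14.9
tcp_pos: [0.5048, 0.1424, 0.0559]
tool_rot: [-0.626, 0.78, -0.001, -0.001]
ft_force: [-1.8, -10.0, 0.7]
width: 0.0549
finger_force: 53.4
```

Request:
carry_out:
  commands:
    - {"xyz": [0, 0, 0], "angular": [0, 0, 0], "hand": 0.3}
    - {"xyz": [0, 0, 0], "angular": [0, 0, 0], "hand": 0.3}
    - {"xyz": [0, 0, 0], "angular": [0, 0, 0], "hand": 0.3}
    - {"xyz": [0, 0, 0], "angular": [0, 0, 0], "hand": 0.3}
    - {"xyz": [0, 0, 0], "angular": [0, 0, 0], "hand": 0.3}

```text
time_s: 15.4
tcp_pos: [0.5048, 0.1424, 0.0559]
tool_rot: [-0.626, 0.78, -0.001, -0.001]
ft_force: [-2.1, -8.7, 0.4]
width: 0.0555
finger_force: 53.4
```

Request:
carry_out:
  commands:
    - {"xyz": [0, 0, 0], "angular": [0, 0, 0], "hand": 0.3}
    - {"xyz": [0, 0, 0], "angular": [0, 0, 0], "hand": 0.3}
    - {"xyz": [0, 0, 0], "angular": [0, 0, 0], "hand": 0.3}
    - {"xyz": [0, 0, 0], "angular": [0, 0, 0], "hand": 0.3}
    - {"xyz": [0, 0, 0], "angular": [0, 0, 0], "hand": 0.3}

```text
time_s: 15.9
tcp_pos: [0.5048, 0.1424, 0.0559]
tool_rot: [-0.626, 0.78, -0.001, -0.001]
ft_force: [-1.6, -9.4, 0.5]
width: 0.0556
finger_force: 53.4
```

Request:
carry_out:
  commands:
    - {"xyz": [0, 0, 0], "angular": [0, 0, 0], "hand": 0.3}
    - {"xyz": [0, 0, 0], "angular": [0, 0, 0], "hand": 0.3}
    - {"xyz": [0, 0, 0], "angular": [0, 0, 0], "hand": 0.3}
    - {"xyz": [0, 0, 0], "angular": [0, 0, 0], "hand": 0.3}
    - {"xyz": [0, 0, 0], "angular": [0, 0, 0], "hand": 0.3}

```text
time_s: 16.4
tcp_pos: [0.5048, 0.1424, 0.0559]
tool_rot: [-0.626, 0.78, -0.001, -0.001]
ft_force: [-1.7, -10.7, 0.0]
width: 0.0555
finger_force: 53.4
```

```bash
python3 st.py
python3 - <<'E'
from h import *
exec(open('m.py').read().split("rect(sel(P,365")[0].replace("cv2.imwrite","0 and cv2.imwrite"))
a=np.radians(77.5);y=np.array([np.cos(a),np.sin(a)]);x=np.array([y[1],-y[0]])
S3=pts('scene',np.load('pics/s3.npy'))
Q=sel(S3,275,320,180,235,.02,.035);d=Q[:,:2]-[.501,.1255];X=d@x;Y=d@y
k=(X>.02)&(X<.04)&(Y<.032)&(Y>-.03);q=Q[k]
print(k.sum(),np.percentile(X[k],[10,50,90]),'side line slope (rad) vs hill y',np.polyfit(Y[k],X[k],1)[0], Y[k].min(),Y[k].max())
s=telemetry.read_state()['tcp_pos'][:2]-[.501,.1255];print('tcp hill',s@x,s@y)
E
```

```text
t 16.4 tcp [504.8 142.4  55.9] yaw_y 167.47 tilt [-0.001 -0.003 -1.   ] F [-1.730e+00 -1.065e+01  1.000e-02] M [-1.727  0.303 -0.207] w 0.0555 g 53.4 j6 -1.08
45 [0.02711628 0.02900812 0.03155975] side line slope (rad) vs hill y 0.01798495805828634 -0.004553899412931987 0.025106954452221757
tcp hill 2.27028850381711e-05 0.017329881537516533
```

```bash
python3 -c "
from workcell import order
print(order.hand_in())"
```

```text
the job is handed in; nothing more can be done
None
```

I turned the selector to the red mark and handed the job in with the portal still gripped, upright astride the track and pushing the plate at about 10 N. By the readings it is centred to within about 2 mm and square to the plate; no verdict came back.

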